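# Scan a packed meal box and count it

## Task

Pick up the hand scanner and hold it still for two seconds with its window aimed at the middle of the bar label on the larger meal box, from about a hand's breadth (10 cm) away, its wide window lying across the bars. Then lay the scanner back in both forks of its rest as you found it, and after that push the tally counter's plunger fully down and let it spring up. Do not drop the scanner or shift the two meal boxes, the shaker or the spoon.

Things in the scene. Friction and masses are not known exactly. Their poses are not given: they have to be found in the camera images.
- scanner: Loose grey hand scanner, 0.18 kg, on its rest. Origin: underside of the flat handle, z up. Handle x -75 to +65, 34 wide (y), 28 high (z 0 to 28); grip it across y near x = -12. At its +x end a wide head (64 to 68 wide, 30 thick, 75 long) is bent 45 degrees down, reaching x = 129, z = -51; the black mouth with the glass window is at its lower end.
- scanner_lens (a point): Centre of the scanner's glass window, at (118, 0, -39) mm in the scanner's frame. Its x axis is the line of sight, forward and 45 degrees down when the handle is level; its y axis is the long (wide) direction of the window, same as the scanner's y: the reading line runs along it.
- stand: Fixed steel scanner rest, origin underneath. Base plate x -87 to 63, 70 wide, 8 thick. Forked saddles, 16 long, at x = -62 and +38: floors 65 above the work surface, cheeks 14 higher, 44 apart inside (56 outside). Fingers have room in the gap between them. The scanner lies with its frame parallel to the rest's, its origin 65 above the rest's, its head beyond the +x end.
- large_box: The larger closed white meal box, loose, 0.5 kg, 200 (x) x 220 (y) x 70 high; origin at the centre of its underside. It stands in one of two places, the small box in the other.
- large_label (a point): Middle of the bar label flat on the larger box's lid, at (-40, 35, 70) mm in the box's frame, axes as the box. The label is 46 (x) x 82 (y); its bars run along x and follow one another along y, so the reading line must run along y (either way round).
- small_box: The smaller closed white meal box, loose, 140 x 140 x 60 high, with a like label on its lid; origin at the centre of its underside. Leave it alone.
- counter: Fixed grey metal tally counter, case 90 (x) x 70 (y) x 50 high on a 100 x 80 foot; origin at the centre of its underside. Its plunger rises from the top at x = 16, y = 0.
- plunger (a joint): Travel of the tally counter's plunger in m: 0 up, 0.012 fully down. Sprung: about 2 N to start, 8 N at the bottom.
- plunger_top (a point): Centre of the top of the plunger's round black cap (32 across, 8 thick), 76 above the work surface when up, z up. Pushed straight down.
- shaker: Steel shaker with a lid, 50 across, 70 high, standing; origin at the centre of its underside. Bystander.
- spoon: Serving spoon 200 long lying along its x; origin at its underside. Bystander.
There are look-alikes about, which are no part of the job. Leave any blue look-alike of the counter alone.

How it is judged (in metres and radians):
On the way, in this order (a step that is already met when the one before it is completed fails the run):
1. held still 1 s: label middle 50-150 mm ahead of the window, within 15 mm of its line of sight; window along label y within 0.4 rad, sight within 1 rad of label normal; under 20 mm/s, 0.15 rad/s (x of large_label in the frame of scanner_lens between 0.05 and 0.15 m and y of large_label in the frame of scanner_lens between -0.015 and 0.015 m and z of large_label in the frame of scanner_lens between -0.015 and 0.015 m and angle between the y axis of scanner_lens and the y axis of large_label, either way round below 0.4 rad and angle between the x axis of scanner_lens and the z axis of large_label, either way round below 1 rad and linear speed of scanner below 0.02 m/s and angular speed of scanner below 0.15 rad/s and contact force between scanner and the fingers above 0.5 N), for 1 s.
2. the scanner lies in both forks of its rest, level, head at the +x end, let go and still (x of scanner in the frame of stand between -0.02 and 0.015 m and y of scanner in the frame of stand between -0.01 and 0.01 m and z of scanner in the frame of stand between 0.058 and 0.072 m and x of scanner_lens in the frame of stand above 0.08 m and angle between scanner's own z axis and vertical below 0.15 rad and linear speed of scanner below 0.02 m/s and contact force between scanner and the fingers below 0.05 N), for 0.2 s.
3. with the scanner on its rest, the plunger is pushed fully down (past 10.5 of 12 mm) (all of step 2 and value of joint plunger above 0.0105 m), for 0.1 s.
At the end, for the whole second after the job is handed in: The scanner lies in both forks of its rest, let go and still: origin within -20 to +15 mm (x), 10 mm (y) and 7 mm (z) of its place (0, 0, 65 mm in the rest's frame), tilted less than 0.15 rad, head at the +x end; the plunger is up again (within 2 mm) (all of step 2 and value of joint plunger below 0.002 m); the robot touches nothing.
It fails at once if the scanner is dropped (moving faster than 0.6 m/s while not held, or its handle below 30 mm) ((linear speed of scanner above 0.6 m/s and contact force between scanner and the fingers below 0.05 N) or height (world z) of scanner below 0.03 m).
It fails at once if a meal box, the shaker or the spoon is shifted by more than 20 mm (distance of any of large_box, small_box, shaker, spoon from where it was at the start of the episode above 0.02 m).
It also fails if it takes over 58 s, if anything falls off the work surface, if the arm or the gripper's body presses on something with over 40 N, if the wrist force passes 120 N, or if a joint passes its speed limit or range.

## Robot

A 6-joint arm with a two-finger parallel gripper is mounted at the origin on the work surface. World frame = base frame: x ahead of the robot, y to its left, z up, the work surface at z = 0. Lengths are in m, angles in degrees, forces in N, time in s.
With the tool pointing down it reaches from about 0.275 to 0.85 m from the base axis. Payload 5.2 kg.
Tool frame: the origin (TCP) lies at the very end of the fingers, on their centre line; the grasp point (between the pads) lies 19 mm behind it (r.grip_depth is the distance from the TCP to the grasp point, in m); z points along the fingers, y is the line along which they close (so a half turn about z gives the same grasp; the last joint's range is limited). The gripper opens to 85 mm and grips with 20 to 120 N. Pads are 22 mm wide; open, the fingers measure 114 mm over their backs; the gripper's body (76 mm by 85 mm) begins 54 mm behind the grasp point. The pads swing forward as they close: fully open they stand 13 mm farther back than shut.
Start: joints at [65.271, 14.817, 87.949, -0, 77.235, -11.62], TCP at [0.125, 0.536, 0.231] pointing down, gripper open.
Joint ranges: [-179.93, 179.93], [-52.35, 119.4], [10.71, 147.94], [-69.91, 249.91], [12.55, 155.21], [-178.61, 178.61]. Speed limits (degrees/s): [147.25, 147.25, 180, 180, 180, 180].

## Interface

Orientations are given as [roll, pitch, yaw] about the fixed x, y, z axes, in that order (R = Rz(yaw) Ry(pitch) Rx(roll)).
In Python, from bench import sensors, snapshot, order, r gives the robot as it stands.
- The arm moves only by the tool arm_command, never from a script. Its argument "deltas" is a list of rows, each a list of 7 numbers: the shift along the tool's x, y, z in cm, then the turn, a rotation vector about the tool's x, y, z in degrees, then the finger opening in cm, from 0 to 8.54. A call has 1 to 8 rows; each row shifts and turns the commanded pose from where the row before left it, along the tool's axes as they then stand; what a row does not reach is not made up. A row lasts 1/10 s, in which the tool goes at most 50 mm and 8.59 degrees, less where a joint would pass 70% of its speed; a pose out of reach is approached as far as the arm can. A call is refused whole if a number of a shift passes 5 or a number of a turn 8.59, either way. A call with a gripper value outside its range is refused whole. The fingers move at their own pace and stop on an object; the grip force is fixed at half the most. Time passes only in rows, so rows that do not move let the fingers close. It gives the time, the measured TCP pose, the force, the opening and the grip force at its end, in the units of the state.
- sensors.state(): the state, without advancing time (a new reading comes with each control period).
- snapshot(name): name is "scene" or "top" or "wrist"; returns a dict with "image" (384x512x3 uint8, red, green, blue), "depth" (384x512 float32, m along the optical axis (not along the pixel's ray), 0 where there is no reading), "fx", "fy", "cx", "cy" (pixels), "k1" (the pictures are not rectified: a ray, as slopes to the right and down, at radius r is drawn at 1 + k1 r^2 times it, then the intrinsics apply), "T" (4x4, takes a point from camera to world coordinates). Camera axes: x right, y up, looking along -z (the intrinsics and any distortion apply to the point x, -y, -z); pixel columns grow to the right and rows downward; lengths in m; the calibration is good to about 2 mm. A picture is of the moment at which its call begins.
- order.finish_job(): hands the job in; it is judged then, once.
The state is a dict: "t": time; "qpos": joint angles; "dq": joint speeds; "joint_torque": joint torques, N m; "ee_pos": TCP position; "tcp_rot": TCP orientation; "wrist_force": force on the tool from outside, world axes, zero at the start; "wrist_torque": the same for the moment, N m; "grip_width": opening from 0.0 (shut) to 1.0 (fully open); "gripper_force": force on a finger pad.
Only numpy, scipy, OpenCV 4.12 (cv2) and the standard library are available. Lean on these libraries where they do the work, as an engineer would, in place of code of your own. Each camera call takes 0.05 s, during which the arm holds its last target. There are 200 camera calls.

## Working session

There is one attempt and no reset: what is moved stays moved. The work goes in short steps, Python scripts to look and compute and a tool call to move; the robot and the scene stay as the last step left them, time stands still between calls to the robot, and variables do not carry over. Pictures are saved under pics/ and viewed, at most 10 in all, crops included, and the job is handed in when it is done.

Besides the shell and the picture viewer there is one more tool, called in YAML: its name, and indented under it one key for each argument. arm_command: Moves the arm, as the interface text tells. Its arguments: {"type":"object","properties":{"deltas":{"type":"array"}},"required":["deltas"]}

```bash
ls; mkdir -p pics; python3 - <<'E'
from bench import sensors, snapshot
import cv2,numpy as np,pickle
d={}
for n in("scene","top"):
    s=snapshot(n); d[n]=s; cv2.imwrite(f"pics/{n}0.png",cv2.resize(s["image"][:,:,::-1],(800,600)))
    print(n,s["fx"],s["cx"],s["cy"],s["k1"],np.round(s["T"],3).tolist(),(s["depth"]>0).mean())
pickle.dump(d,open("d0.pkl","wb"))
print(sensors.state())
E
```

```text
pics
scene 411.8062079375667 265.2760191731539 190.7320993923069 -0.08041895273187598 [[0.216, -0.571, 0.792, 1.474], [0.976, 0.142, -0.164, -0.163], [-0.019, 0.809, 0.588, 0.72], [0.0, 0.0, 0.0, 1.0]] 0.9959971110026041
top 451.4194185935258 260.9157928284395 195.17222134435448 0.04152986251986045 [[0.024, 0.99, -0.136, 0.445], [-1.0, 0.025, 0.009, 0.007], [0.012, 0.136, 0.991, 1.353], [0.0, 0.0, 0.0, 1.0]] 0.9962310791015625
{'t': 0.1, 'qpos': array([ 6.52714364e+01,  1.48549557e+01,  8.80047999e+01, -5.40787233e-04,
        7.72354270e+01, -1.16163379e+01]), 'dq': array([-0.0731863 , -0.17069868, -0.06813394, -0.05201031, -0.06044557,
       -0.13367437]), 'joint_torque': array([ 2.13638908e-03, -4.46975291e+01, -2.91246682e+01, -1.38897126e-04,
        6.40548227e-03,  1.92676744e-06]), 'ee_pos': array([0.12451834, 0.53522842, 0.23055909]), 'tcp_rot': array([-1.79906661e+02, -1.86492624e-02,  1.66887879e+02]), 'wrist_force': array([ 0.44498592,  0.29759992, -0.40157529]), 'wrist_torque': array([-0.04372064,  0.01568728, -0.0299155 ]), 'gripper_force': 0.0, 'grip_width': 1.0026818065302407}
```

View pics/top0.png

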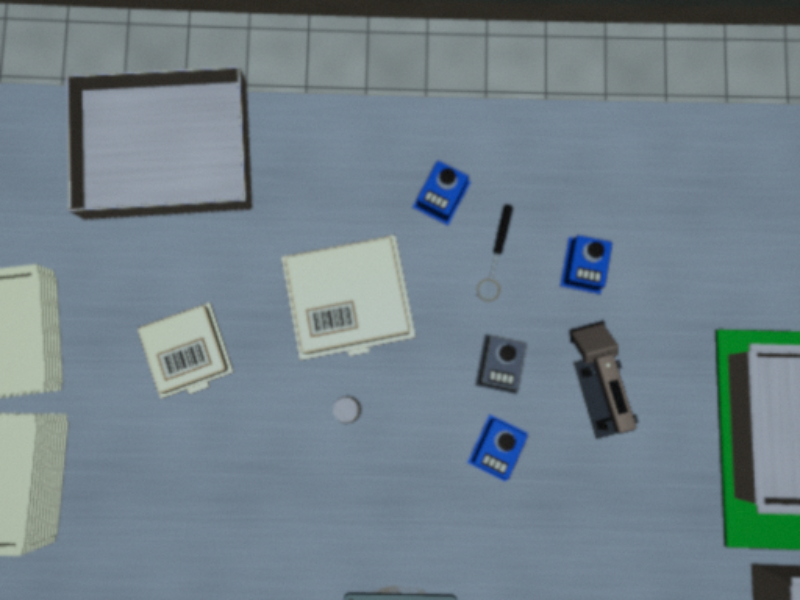

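View pics/scene0.png

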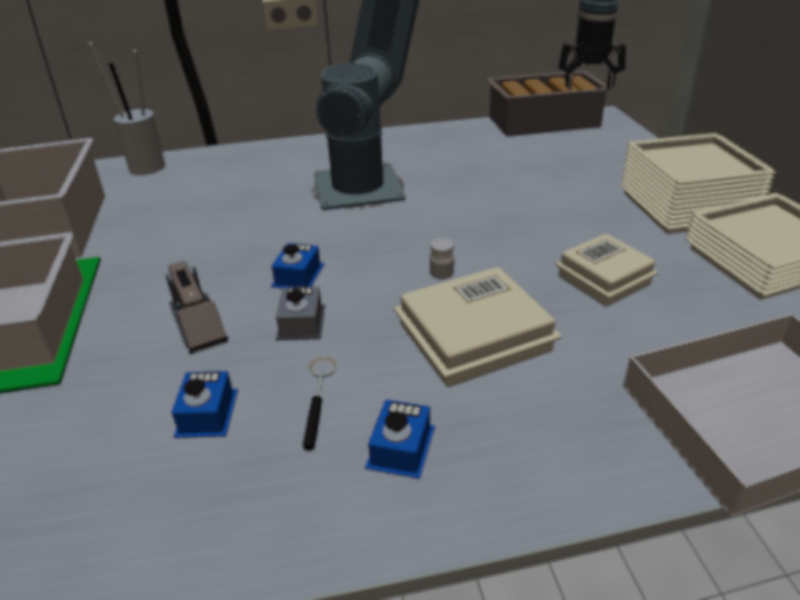

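Top view: the larger box is at about (348,297) and its label at (332,319). The smaller box is at (185,352). The scanner on its rest is at (605,380), with its head toward (595,338). 
Counter candidates are one grey at (503,362) and three blue at (442,192), (587,264) and (499,448). The grey one fits the description, and I'll confirm it in a crop.

```bash
cat > h.py <<'E'
import numpy as np,cv2
def rays(s,uv):
    K=np.array([[s["fx"],0,s["cx"]],[0,s["fy"],s["cy"]],[0,0,1]]); uv=np.asarray(uv,float).reshape(-1,1,2)
    n=cv2.undistortPoints(uv,K,np.array([s["k1"],0,0,0.])).reshape(-1,2)
    d=np.c_[n[:,0],-n[:,1],-np.ones(len(n))]
    return s["T"][:3,3], d@s["T"][:3,:3].T
def plane(s,uv,z):
    o,d=rays(s,uv); return o+d*((z-o[2])/d[:,2])[:,None]
def cloud(s):
    v,u=np.mgrid[:384,:512]; o,d=rays(s,np.c_[u.ravel(),v.ravel()])
    return (o+d*s["depth"].reshape(-1,1)).reshape(384,512,3)
def tri(a,ua,b,ub):
    oa,da=rays(a,ua); ob,db=rays(b,ub); out=[]
    for p,q in zip(da,db):
        t=np.linalg.lstsq(np.c_[p,-q],ob-oa,rcond=None)[0]; A=oa+p*t[0]; B=ob+q*t[1]; out.append(np.r_[(A+B)/2,np.linalg.norm(A-B)])
    return np.array(out)
E
python3 - <<'E'
import pickle,cv2,numpy as np
from h import *
d=pickle.load(open("d0.pkl","rb"))
t=d["top"]; s=d["scene"]
a=cv2.resize(t["image"][190:300,290:425,::-1],(0,0),fx=3,fy=3,interpolation=3)
b=cv2.resize(s["image"][145:235,95:230,::-1],(0,0),fx=3,fy=3,interpolation=3)
c=cv2.resize(t["image"][145:235,170:275,::-1],(0,0),fx=3,fy=3,interpolation=3)
m=np.zeros((600,800,3),np.uint8); m[:330,:405]=a; m[330:600,:405]=b; m[:270,410:725]=c
e=cv2.resize(s["image"][165:215,280:330,::-1],(0,0),fx=6,fy=6,interpolation=3);m[275:575,410:710]=e
cv2.imwrite("pics/crop1.png",m)
for n in d:
    C=cloud(d[n])
    x,y,z=C[...,0],C[...,1],C[...,2]
    print(n)
    # tabletop check
    print("table med z",np.median(z[(x>.3)&(x<.7)&(abs(y)<.5)]))
    for nm,sel in dict(handle=(z>.086)&(z<.101)&(x>.25)&(x<.6)&(y<-.2)&(y>-.5),big=(z>.062)&(z<.08)&(x>.3)&(x<.75)&(y>-.02)&(y<.3),cap=(z>.069)&(z<.083)&(x>.3)&(x<.5)&(y<-.1)&(y>-.24)).items():
        P=C[sel]; 
        if len(P)<5: print(nm,len(P));continue
        r=cv2.minAreaRect((P[:,:2]*1000).astype(np.float32)); print(nm,len(P),np.round(r[0],1),np.round(r[1],1),round(r[2],1),"z",np.round(np.percentile(P[:,2],[5,50,95]),4))
E
```

```text
scene
table med z 0.0007463616083257518
handle 359 [ 481.4 -364.5] [149.2  53.2] 12.4 z [0.0871 0.0928 0.0951]
big 3439 [576.7  98.2] [324.7 203.9] 12.8 z [0.0662 0.07   0.0722]
cap 59 [ 386.9 -181.8] [27.4 34.2] 86.6 z [0.0712 0.0755 0.078 ]
top
table med z 0.001322643158939707
handle 654 [ 478.4 -375.5] [151.7  57.2] 16.6 z [0.0873 0.0931 0.0972]
big 4596 [573.2  95.4] [319.7 201.9] 12.8 z [0.0654 0.0698 0.0741]
cap 99 [ 380.3 -185.1] [28.1 30.5] 87.9 z [0.0715 0.0765 0.0811]
```

View pics/crop1.png

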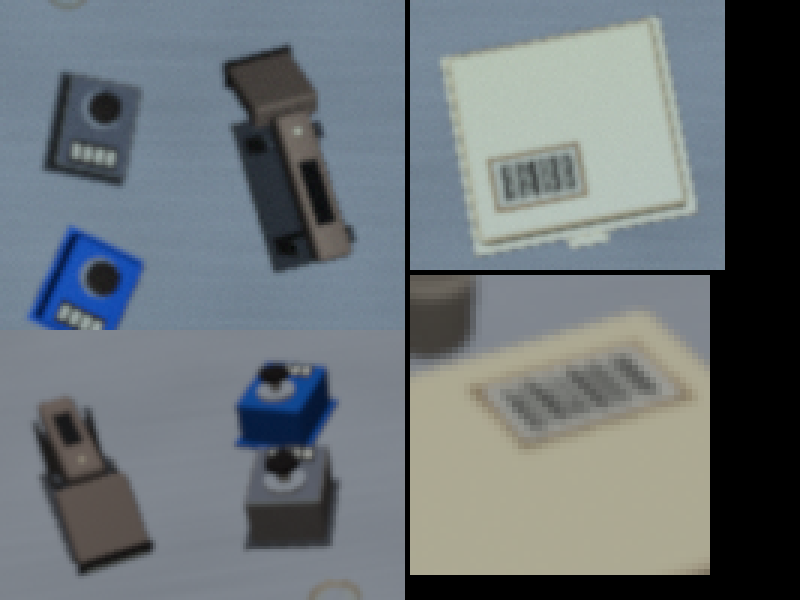

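The crop confirms the grey tally counter, with its cap at crop pixel (103,107), which is full-frame (324,226). The label sits on the larger box's lid, and the scanner head points up-image (+x). Next I'll refine these positions from the two views and plan the hover.

```bash
cat > plan.py <<'E'
import numpy as np
from scipy.spatial.transform import Rotation as Ro
from bench import sensors
def plan(wps,grip,st=None):
    """wps: (x,y,z,roll,pitch,yaw,n) ; prints tool-frame rows"""
    st=st or sensors.state(); p=np.array(st["ee_pos"]); R=Ro.from_euler("xyz",st["tcp_rot"],degrees=True)
    rows=[]
    for w in wps:
        n=w[6]; tp=np.array(w[:3]); tR=Ro.from_euler("xyz",w[3:6],degrees=True)
        for k in range(n):
            dp=(tp-p)/(n-k); dl=R.apply(dp,inverse=True)*100; rv=(R.inv()*tR).as_rotvec(degrees=True)
            if len(w)>7 and rv[2]*w[7]<0: rv=rv-360*rv/np.linalg.norm(rv)
            rv=rv/(n-k); row=np.round(np.r_[dl,rv],1)
            rows.append(row.tolist()+[grip]); p=p+R.apply(row[:3]/100); R=R*Ro.from_rotvec(row[3:],degrees=True)
    for i in range(0,len(rows),8): print(str(rows[i:i+8]).replace("-0.0","0").replace(".0,",",").replace(" ",""))
    print(np.round(p,4),R.as_euler("xyz",degrees=True).round(1))
E
python3 - <<'E'
import pickle
from h import *
d=pickle.load(open("d0.pkl","rb")); t=d["top"]; s=d["scene"]
def dark(im,box,th):
    u0,v0,u1,v1=box; g=im[v0:v1,u0:u1].max(2); m=(g<th).astype(np.uint8)
    n,l,st,c=cv2.connectedComponentsWithStats(m); i=1+np.argmax(st[1:,4]); print(st[i]); return c[i]+[u0,v0]
ct=dark(t["image"],(312,212,338,238),45); cs=dark(s["image"],(180,180,205,200),45)
print("cap",ct,cs,tri(t,[ct],s,[cs]),plane(t,[ct],.076),plane(s,[cs],.074))
# label: corners of brown frame from crop
lt=np.array([[490,157],[580,143],[587,196],[493,210]])-[410,0]; lt=lt/3+[170,145]
ls=(np.array([[473,388],[635,347],[693,396],[525,446]])-[410,275])/6+[280,165]
print("label top",plane(t,lt,.07).round(4),plane(t,lt,.07).mean(0)); print("scene",plane(s,ls,.07).round(4),plane(s,ls,.07).mean(0))
# handle via depth, narrow z
for n in d:
    C=cloud(d[n]); P=C[(abs(C[...,2]-.093)<.004)&(C[...,0]>.35)&(C[...,0]<.52)&(C[...,1]<-.3)&(C[...,1]>-.45)]
    l=cv2.fitLine(P[:,:2].astype(np.float32),cv2.DIST_HUBER,0,.01,.01).ravel(); print(n,P.mean(0),np.degrees(np.arctan2(l[1],l[0])),P[:,0].min(),P[:,0].max(),np.median(P[:,2]))
from plan import plan
plan([(.40,.20,.28,180,0,90,10),(.46,-.375,.28,180,0,17,13)],8.5)
E
```

```text
[ 9  9  9 10 64]
[ 4  5 10  9 59]
cap [324.828125 225.40625 ] [188.49152542 188.91525424] [[ 0.53961743 -0.18576345  0.07129962  0.00431766]] [[ 0.53912493 -0.18722586  0.076     ]] [[ 0.54411996 -0.18354033  0.074     ]]
label top [[0.6109 0.1792 0.07  ]
 [0.6265 0.0941 0.07  ]
 [0.5758 0.0857 0.07  ]
 [0.5603 0.1742 0.07  ]] [0.59337685 0.13330196 0.07      ]
scene [[0.5826 0.092  0.07  ]
 [0.5687 0.1743 0.07  ]
 [0.6129 0.1874 0.07  ]
 [0.6312 0.1025 0.07  ]] [0.59884601 0.13905158 0.07      ]
scene [ 0.46974703 -0.37439671  0.09298004] 16.880629 0.40773061387052456 0.5197266792070605 0.09299978794939451
top [ 0.46307806 -0.37765371  0.09325632] 17.228209 0.4039042719809963 0.519019243530056 0.09335484582086395
[[-3.4,-2.6,-0.5,0,0,7.7,8.5],[-3.8,-2.2,-0.5,0,0,7.7,8.5],[-4,-1.6,-0.5,0,0,7.7,8.5],[-4.2,-1.1,-0.5,0,0,7.7,8.5],[-4.3,-0.5,-0.5,0,0,7.7,8.5],[-4.3,0.1,-0.5,0,0,7.7,8.5],[-4.3,0.7,-0.5,0,0,7.7,8.5],[-4.2,1.2,-0.5,0,0,7.7,8.5]]
[[-4,1.8,-0.5,0,0,7.6,8.5],[-3.7,2.3,-0.4,0,0.1,7.7,8.5],[-4.4,0.5,0,0,0,5.6,8.5],[-4.4,0.9,0,0,0,5.6,8.5],[-4.2,1.3,0,0,0,5.6,8.5],[-4.1,1.7,0,0,0,5.6,8.5],[-3.9,2.1,0,0,0,5.6,8.5],[-3.7,2.5,0,0,0,5.6,8.5]]
[[-3.4,2.8,0,0,0,5.6,8.5],[-3.2,3.2,0,0,0,5.6,8.5],[-2.8,3.4,0,0,0,5.6,8.5],[-2.5,3.7,0,0,0,5.6,8.5],[-2.1,3.9,0,0,0,5.7,8.5],[-1.7,4.1,0,0,0,5.6,8.5],[-1.3,4.3,0,0,0,5.7,8.5]]
[ 0.4595 -0.375   0.2797] [-180.    0.   17.]
```

arm_command:
  deltas:
    - [-3.4,-2.6,-0.5,0,0,7.7,8.5]
    - [-3.8,-2.2,-0.5,0,0,7.7,8.5]
    - [-4,-1.6,-0.5,0,0,7.7,8.5]
    - [-4.2,-1.1,-0.5,0,0,7.7,8.5]
    - [-4.3,-0.5,-0.5,0,0,7.7,8.5]
    - [-4.3,0.1,-0.5,0,0,7.7,8.5]
    - [-4.3,0.7,-0.5,0,0,7.7,8.5]
    - [-4.2,1.2,-0.5,0,0,7.7,8.5]

```text
t: 0.9
ee_pos: [0.3456, 0.2663, 0.2713]
tcp_rot: [-180.0, -0.0, 105.0]
wrist_force: [1.4, 0.6, 0.0]
grip_width: 0.996
gripper_force: 0.0
```

arm_command:
  deltas:
    - [-4,1.8,-0.5,0,0,7.6,8.5]
    - [-3.7,2.3,-0.4,0,0,7.7,8.5]
    - [-4.4,0.5,0,0,0,5.6,8.5]
    - [-4.4,0.9,0,0,0,5.6,8.5]
    - [-4.2,1.3,0,0,0,5.6,8.5]
    - [-4.1,1.7,0,0,0,5.6,8.5]
    - [-3.9,2.1,0,0,0,5.6,8.5]
    - [-3.7,2.5,0,0,0,5.6,8.5]

```text
t: 1.7
ee_pos: [0.4281, -0.0663, 0.2802]
tcp_rot: [-180.0, -0.0, 56.2]
wrist_force: [0.8, 0.3, -0.5]
grip_width: 0.996
gripper_force: 0.0
```

arm_command:
  deltas:
    - [-3.4,2.8,0,0,0,5.6,8.5]
    - [-3.2,3.2,0,0,0,5.6,8.5]
    - [-2.8,3.4,0,0,0,5.6,8.5]
    - [-2.5,3.7,0,0,0,5.6,8.5]
    - [-2.1,3.9,0,0,0,5.7,8.5]
    - [-1.7,4.1,0,0,0,5.6,8.5]
    - [-1.3,4.3,0,0,0,5.7,8.5]
    - [0,0,0,0,0,0,8.5]

```text
t: 2.5
ee_pos: [0.459, -0.3799, 0.2783]
tcp_rot: [-180.0, 0.1, 16.6]
wrist_force: [0.1, -0.7, -0.8]
grip_width: 0.996
gripper_force: 0.0
```

```bash
python3 - <<'E'
from bench import sensors, snapshot
import pickle
from h import *
from plan import plan
st=sensors.state(); print(st["t"],st["ee_pos"],st["tcp_rot"],st["qpos"])
s=snapshot("wrist"); pickle.dump(s,open("w1.pkl","wb")); print(s["T"].round(3).tolist(),s["fx"])
cv2.imwrite("pics/w1.png",s["image"][:,:,::-1])
C=cloud(s); z=C[...,2]
for nm,lo,hi in(("handle",.089,.097),("base",.005,.011)):
    P=C[(z>lo)&(z<hi)&(C[...,0]>.33)&(C[...,0]<.62)&(C[...,1]<-.28)&(C[...,1]>-.46)]
    r=cv2.minAreaRect((P[:,:2]*1000).astype(np.float32)); print(nm,len(P),r,np.median(P[:,2]),P.mean(0))
E
```

```text
2.5 [ 0.45904913 -0.37990007  0.27828422] [-1.79998846e+02  9.80826337e-02  1.65968003e+01] [-50.27269416  18.18168362  76.79700638  -0.09007934  85.06090643
  23.13829309]
[[0.286, 0.925, 0.252, 0.522], [-0.958, 0.275, 0.077, -0.36], [0.002, -0.264, 0.965, 0.422], [0.0, 0.0, 0.0, 1.0]] 325.96215718329313
handle 4316 ((477.3201904296875, -372.70965576171875), (148.7338104248047, 38.56452178955078), 14.080370903015137) 0.09391013114288299 [ 0.47535534 -0.3727576   0.09374781]
base 1646 ((466.8097229003906, -374.3991394042969), (140.302490234375, 70.17965698242188), 16.097307205200195) 0.008942529533192495 [ 0.47229133 -0.37232004  0.0089335 ]
```

View pics/w1.png

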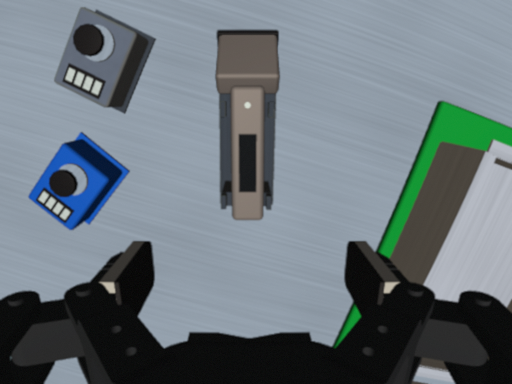

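The wrist view shows the scanner nearly upright in the image. Its tail end is at (248,219), the handle runs up to about (248,88), and the head is at (248,60). The grey counter's cap is at (88,40). I'll fit the handle edges.

```bash
cat > handle.py <<'E'
from h import *
def handle(s,z=.093,rows=(110,205),us=(215,285)):
    im=s["image"].astype(int); m=(im[...,0]-im[...,2]>8)
    L=[];R_=[]
    for v in range(*rows):
        u=np.where(m[v,us[0]:us[1]])[0]+us[0]
        if len(u)>10: L.append((u.min()-.5,v)); R_.append((u.max()+.5,v))
    a=plane(s,L,z)[:,:2]; b=plane(s,R_,z)[:,:2]
    f=lambda P:cv2.fitLine(P.astype(np.float32),cv2.DIST_HUBER,0,.01,.01).ravel()
    out=[]
    for P in(a,b):
        l=f(P); l[:2]*=np.sign(l[0]); out.append(l)
    yaw=np.degrees(np.arctan2(out[0][1]+out[1][1],out[0][0]+out[1][0]))
    c=(a.mean(0)+b.mean(0))/2; w=np.linalg.norm(a-b,axis=1)
    cols=m[:,235:262].sum(1); vt=np.where(cols>15)[0]; vt=vt.max()+.5
    tail=plane(s,[(247.5,vt)],z)[0]
    print("each",[np.degrees(np.arctan2(l[1],l[0])) for l in out],"yaw",yaw,"centre",c,"width",np.median(w),"vt",vt,"tail",tail)
    d=np.array([np.cos(np.radians(yaw)),np.sin(np.radians(yaw))]); tl=c+d*((tail[:2]-c)@d)
    print("origin",tl+.075*d,"grip",tl+.063*d); return yaw,tl+.063*d
E
python3 - <<'E'
import pickle
from handle import *
s=pickle.load(open("w1.pkl","rb")); handle(s)
m=(s["image"][30:60,70:110].max(2)<50).astype(np.uint8); n,l,st,c=cv2.connectedComponentsWithStats(m); i=1+np.argmax(st[1:,4]); c=c[i]+[70,30]; print(st[i],c,plane(s,[c],.076))
C=cloud(s); print("cap depth",C[38:44,84:92].reshape(-1,3).mean(0))
from plan import plan
plan([(.459,-.378,.2,180,0,16.5,2)],8.5)
E
```

```text
each [np.float32(15.830079), np.float32(16.374249)] yaw 16.102165 centre [ 0.47052402 -0.37389059] width 0.032008599575668845 vt 218.5 tail [ 0.40757871 -0.39291795  0.093     ]
origin [ 0.47940812 -0.37132596] grip [ 0.46787889 -0.37465417]
[  4   0  29  25 628] [88.18789809 41.10987261] [[ 0.53747845 -0.18539286  0.076     ]]
cap depth [ 0.53783737 -0.18507126  0.07701808]
[[0,0.1,3.9,-0.1,0,0.1,8.5],[0,0,4,0,0.1,0.2,8.5]]
[ 0.4592 -0.3779  0.1995] [-180.    -0.    16.5]
```

```bash
python3 - <<'E'
from plan import plan
plan([(.468,-.3745,.16,180,0,16.1,5)],7)
E
```

```text
[[0.2,0,2.4,0,0,0.1,7],[0.2,0,2.4,0,0,0.1,7],[0.2,0,2.3,0,0,0.2,7],[0.2,0,2.4,-0.1,0,0.1,7],[0.1,0,2.3,0,0.1,0.2,7]]
[ 0.4675 -0.3743  0.1605] [-180.    -0.    16.1]
```

arm_command:
  deltas:
    - [0.2,0,2.4,0,0,0.1,7]
    - [0.2,0,2.4,0,0,0.1,7]
    - [0.2,0,2.3,0,0,0.2,7]
    - [0.2,0,2.4,0,0,0.1,7]
    - [0.1,0,2.3,0,0,0.2,7]
    - [0,0,0,0,0,0,7]
    - [0,0,0,0,0,0,7]

```text
t: 3.25
ee_pos: [0.4684, -0.3711, 0.1626]
tcp_rot: [-180.0, 0.0, 16.4]
wrist_force: [0.2, -0.2, -0.3]
grip_width: 0.822
gripper_force: 0.0
```

```bash
python3 - <<'E'
from bench import sensors, snapshot
import pickle
from handle import *
from plan import plan
st=sensors.state(); print(st["t"],st["ee_pos"],st["tcp_rot"])
s=snapshot("wrist"); pickle.dump(s,open("w2.pkl","wb")); cv2.imwrite("pics/w2.png",s["image"][:,:,::-1])
C=cloud(s); z=C[...,2]; P=C[(abs(z-.093)<.006)&(C[...,0]>.40)&(C[...,0]<.50)&(C[...,1]<-.34)&(C[...,1]>-.42)]
print(len(P),np.median(P[:,2]))
E
```

```text
3.25 [ 0.46837627 -0.37106748  0.16261461] [-1.79950641e+02  1.74237976e-02  1.63693930e+01]
6170 0.09404467791532667
```

View pics/w2.png

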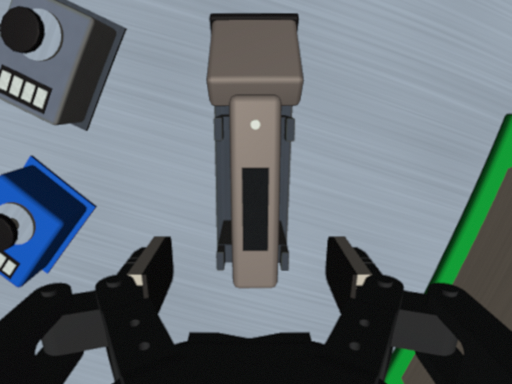

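View 2: the handle is centred at u≈255 with its tail at v≈287, and the white dot is at (255,125). Both saddles are visible on either side. Next is triangulation against view 1.

```bash
python3 - <<'E'
import pickle
from handle import *
from plan import plan
a=pickle.load(open("w1.pkl","rb")); s=pickle.load(open("w2.pkl","rb"))
def feats(s,box):
    u0,v0,u1,v1=box; im=s["image"][v0:v1,u0:u1]
    m=(im.max(2)<60).astype(np.uint8); n,l,st,c=cv2.connectedComponentsWithStats(m); i=1+np.argmax(st[1:,4]); d=c[i]+[u0,v0]
    m=(im.min(2)>150).astype(np.uint8)*(np.arange(u1-u0)>8); n,l,st,c=cv2.connectedComponentsWithStats(m.astype(np.uint8)); i=1+np.argmax(st[1:,4]); return np.array([d,c[i]+[u0,v0]])
fa=feats(a,(236,95,260,210)); fb=feats(s,(234,110,275,270)); print(fa,fb); T=tri(a,fa,s,fb); print(T.round(4))
handle(s,.093,(130,270),(222,290))
handle(s,.094,(130,270),(222,290))
E
```

```text
[[247.39911797 162.28886439]
 [247.32432432 104.78378378]] [[254.94117647 208.33823529]
 [254.94382022 124.25842697]]
[[ 4.657e-01 -3.754e-01  9.200e-02  3.000e-04]
 [ 5.206e-01 -3.590e-01  9.460e-02  4.000e-04]]
each [np.float32(16.567375), np.float32(16.605297)] yaw 16.586336 centre [ 0.47096781 -0.3735243 ] width 0.032171759841930964 vt 286.5 tail [ 0.40585809 -0.38735768  0.093     ]
origin [ 0.47925845 -0.37105491] grip [ 0.46775775 -0.37448043]
each [np.float32(16.56736), np.float32(16.605268)] yaw 16.586315 centre [ 0.47125172 -0.37342094] width 0.03202090602267456 vt 286.5 tail [ 0.4064473  -0.38718946  0.094     ]
origin [ 0.47984052 -0.37086274] grip [ 0.46833983 -0.37428826]
```

```bash
python3 - <<'E'
from plan import plan
plan([(.468,-.3744,.13,180,0,16.5,2),(.468,-.3744,.055,180,0,16.5,5)],7)
E
```

```text
[[-0.1,0.1,1.7,0,0,-0.1,7],[-0.1,0.1,1.7,0.1,0,0,7],[0,0,1.5,0,0,0,7],[0,0,1.5,0,0,0,7],[0,0,1.5,0,0,0,7],[0,0,1.5,0,0,0,7],[0,0,1.5,0,0,0,7]]
[ 0.4675 -0.3743  0.0545] [-180.    -0.    16.5]
```

arm_command:
  deltas:
    - [-0.1,0.1,1.7,0,0,-0.1,7]
    - [-0.1,0.2,1.7,0,0,0,7]
    - [0,0,1.5,0,0,0,7]
    - [0,0,1.5,0,0,0,7]
    - [0,0,1.5,0,0,0,7]
    - [0,0,1.5,0,0,0,7]
    - [0,0,1.5,0,0,0,7]
    - [0,0,0,0,0,0,7]

```text
t: 4.1
ee_pos: [0.4671, -0.3751, 0.0531]
tcp_rot: [-179.9, 0.0, 16.4]
wrist_force: [-0.6, 0.0, 0.5]
grip_width: 0.819
gripper_force: 0.0
```

arm_command:
  deltas:
    - [0,0,0,0,0,0,5.5]
    - [0,0,0,0,0,0,5.5]
    - [0,0,0,0,0,0,5]

```text
t: 4.4
ee_pos: [0.4679, -0.3761, 0.0547]
tcp_rot: [179.9, -0.1, 16.4]
wrist_force: [0.0, -1.2, 0.2]
grip_width: 0.584
gripper_force: 0.0
```

```bash
python3 - <<'E'
from bench import sensors
st=sensors.state(); print(st["t"],st["ee_pos"],st["tcp_rot"])
E
```

```text
4.4 [ 0.46790168 -0.37612258  0.05469132] [ 1.79877105e+02 -5.53894451e-02  1.63967529e+01]
```

arm_command:
  deltas:
    - [0,-0.1,0,0,0,0,4.5]
    - [0,0,0,0,0,0,3.8]
    - [0,0,0,0,0,0,2.5]
    - [0,0,0,0,0,0,2]
    - [0,0,0,0,0,0,2]
    - [0,0,0,0,0,0,2]
    - [0,0,0,0,0,0,2]

```text
t: 5.1
ee_pos: [0.4672, -0.3747, 0.0538]
tcp_rot: [180.0, -0.0, 16.4]
wrist_force: [-0.4, 0.4, 5.1]
grip_width: 0.394
gripper_force: 60.3
```

```bash
python3 - <<'E'
from bench import sensors
import numpy as np
st=sensors.state(); print(st); 
E
```

```text
{'t': 5.1, 'qpos': array([-4.93943089e+01,  2.93020515e+01,  9.32162682e+01,  1.01728691e-03,
        5.74396470e+01,  2.42128731e+01]), 'dq': array([-0.01699442, -0.04779825, -0.0266047 ,  0.03956602, -0.13827862,
        0.1304952 ]), 'joint_torque': array([-1.24630001e-01, -5.02893662e+01, -2.24391067e+01, -1.27268268e-02,
       -3.18300733e-01,  2.12933628e-03]), 'ee_pos': array([ 0.46719344, -0.37472722,  0.05381199]), 'tcp_rot': array([ 1.79962016e+02, -1.80213339e-02,  1.63922768e+01]), 'wrist_force': array([-0.44024123,  0.38229499,  5.08255851]), 'wrist_torque': array([0.10240214, 0.10821806, 0.00151506]), 'gripper_force': 60.34894645214081, 'grip_width': 0.393771329102351}
```

```bash
python3 - <<'E'
from plan import plan
plan([(.4672,-.3747,.084,180,0,16.4,3),(.4672,-.3747,.25,180,0,16.4,5),(.55,-.015,.25,180,0,11,13)],2)
E
```

```text
[[0,0,-1,0,0,0,2],[0,0,-1,0,0,0,2],[0,0,-1,0,0,0,2],[0,0,-3.3,0,0,0,2],[0,0,-3.3,0,0,0,2],[0,0,-3.3,0,0,0,2],[0,0,-3.4,0,0,0,2],[0,0,-3.3,0,0,0,2]]
[[1.4,-2.5,0,0,0,0.4,2],[1.4,-2.5,0,0,0,0.4,2],[1.4,-2.5,0,0,0,0.4,2],[1.3,-2.5,0,0,0,0.4,2],[1.3,-2.5,0,0,0,0.4,2],[1.3,-2.5,0,0,0,0.4,2],[1.3,-2.5,0,0,0,0.4,2],[1.3,-2.5,0,0,0,0.4,2]]
[[1.2,-2.6,0,0,0,0.4,2],[1.2,-2.6,0,0,0,0.4,2],[1.2,-2.6,0,0,0,0.5,2],[1.2,-2.5,0,0,0,0.4,2],[1.2,-2.6,0,0,0,0.5,2]]
[ 0.5497 -0.0149  0.2497] [180.  -0.  11.]
```

arm_command:
  deltas:
    - [0,0,-1,0,0,0,2]
    - [0,0,-1,0,0,0,2]
    - [0,0,-1,0,0,0,2]
    - [0,0,-3.3,0,0,0,2]
    - [0,0,-3.3,0,0,0,2]
    - [0,0,-3.3,0,0,0,2]
    - [0,0,-3.4,0,0,0,2]
    - [0,0,-3.3,0,0,0,2]

```text
t: 5.9
ee_pos: [0.4668, -0.3743, 0.2516]
tcp_rot: [180.0, -0.0, 16.4]
wrist_force: [-0.3, -0.7, -2.2]
grip_width: 0.39
gripper_force: 59.9
```

arm_command:
  deltas:
    - [1.4,-2.5,0,0,0,0.4,2]
    - [1.4,-2.5,0,0,0,0.4,2]
    - [1.4,-2.5,0,0,0,0.4,2]
    - [1.3,-2.5,0,0,0,0.4,2]
    - [1.3,-2.5,0,0,0,0.4,2]
    - [1.3,-2.5,0,0,0,0.4,2]
    - [1.3,-2.5,0,0,0,0.4,2]
    - [1.3,-2.5,0,0,0,0.4,2]

```text
t: 6.7
ee_pos: [0.5186, -0.1524, 0.2501]
tcp_rot: [180.0, -0.0, 13.2]
wrist_force: [0.6, -0.5, -0.8]
grip_width: 0.391
gripper_force: 60.2
```

arm_command:
  deltas:
    - [1.2,-2.6,0,0,0,0.4,2]
    - [1.2,-2.6,0,0,0,0.4,2]
    - [1.2,-2.6,0,0,0,0.5,2]
    - [1.2,-2.5,0,0,0,0.4,2]
    - [1.2,-2.6,0,0,0,0.5,2]
    - [0,0,0,0,0,0,2]
    - [0,0,0,0,0,0,2]
    - [0,0,0,0,0,0,2]

```text
t: 7.5
ee_pos: [0.5494, -0.0154, 0.2496]
tcp_rot: [180.0, 0.0, 11.0]
wrist_force: [0.2, -0.5, -2.6]
grip_width: 0.39
gripper_force: 60.3
```

```bash
python3 - <<'E'
from bench import sensors, snapshot
import pickle
from h import *
st=sensors.state(); print(st["t"],st["ee_pos"],st["tcp_rot"],st["gripper_force"])
s=snapshot("wrist"); pickle.dump(dict(s,ee=st["ee_pos"],rot=st["tcp_rot"]),open("w3.pkl","wb")); cv2.imwrite("pics/w3.png",s["image"][:,:,::-1]); print(s["T"].round(3).tolist())
E
```

```text
7.5 [ 0.54942712 -0.01540359  0.24960029] [1.79969609e+02 6.17062627e-04 1.09766290e+01] 60.25697708129883
[[0.191, 0.948, 0.257, 0.614], [-0.982, 0.183, 0.052, -0.002], [0.002, -0.262, 0.965, 0.393], [0.0, 0.0, 0.0, 1.0]]
```

View pics/w3.png

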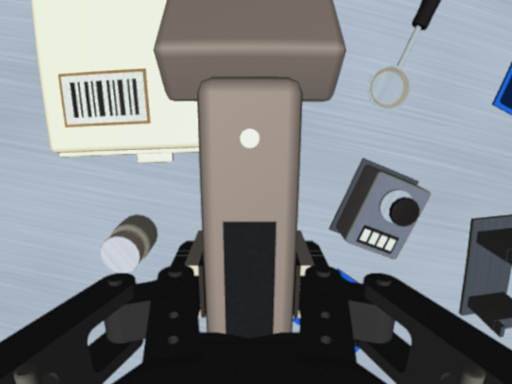

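The scanner is held straight, with its white dot at (250,138). The label is visible on the large box's lid, its frame corners at about (61,74), (146,69), (150,122) and (65,126).

```bash
python3 - <<'E'
import pickle
from h import *
from scipy.spatial.transform import Rotation as Ro
s=pickle.load(open("w3.pkl","rb")); im=s["image"].astype(int)
m=((im[...,0]-im[...,2]>35)&(im[...,0]<215)).astype(np.uint8); m[:, 157:]=0; m[:60]=0;m[135:]=0
n,l,st,c=cv2.connectedComponentsWithStats(m); i=1+np.argmax(st[1:,4]); print(st[i])
pts=np.argwhere(l==i)[:,::-1].astype(np.float32); r=cv2.minAreaRect(pts); bx=cv2.boxPoints(r); print(bx.round(1).tolist())
C=cloud(s); print("lid z",np.median(C[85:115,75:140,2]))
W=plane(s,bx,.07); c=W.mean(0); print(W.round(4).tolist(),c)
e=[W[(k+1)%4]-W[k] for k in range(4)]; print([np.linalg.norm(x).round(4) for x in e],[np.degrees(np.arctan2(x[1],x[0])).round(1) for x in e])
# scanner in hand
R=Ro.from_euler("xyz",s["rot"],degrees=True); H=C[150:210,215:285].reshape(-1,3); print("handle top in tool",np.median(R.apply(H-s["ee"],inverse=True),0))
for v in (110,170):
    print(v,R.apply(C[v:v+20,210:290].mean(0)-s["ee"],inverse=True)[[0,40,79]].round(4).tolist())
E
```

```text
[ 58  69  92  59 768]
[[57.599998474121094, 72.4000015258789], [146.6999969482422, 67.5999984741211], [149.60000610351562, 123.0], [60.599998474121094, 127.80000305175781]]
lid z 0.07215836840808515
[[0.6111, 0.1872, 0.07], [0.6297, 0.0998, 0.07], [0.5784, 0.0902, 0.07], [0.5577, 0.1803, 0.07]] [0.59421825 0.13935621 0.07      ]
[np.float64(0.0894), np.float64(0.0522), np.float64(0.0924), np.float64(0.0538)] [np.float64(-78.0), np.float64(-169.5), np.float64(102.9), np.float64(7.4)]
handle top in tool [ 0.04210474 -0.00091833 -0.04018062]
110 [[0.0613, -0.0131, -0.0402], [0.0613, -0.0006, -0.0404], [0.0613, 0.0116, -0.0398]]
170 [[0.042, -0.0137, -0.0397], [0.0421, -0.0006, -0.0403], [0.0419, 0.0122, -0.0396]]
```

```bash
python3 - <<'E'
from plan import plan
import numpy as np
from scipy.spatial.transform import Rotation as Ro
L=np.array([.5945,.1385,.07]); yaw=11.5; Rs=Ro.from_euler("xyz",[0,15,yaw],degrees=True)
lens=L-.1*Rs.apply([2**-.5,0,-2**-.5]); o=lens-Rs.apply([.118,0,-.039]); p=o+Rs.apply([-.0125,0,-.0115]); print(lens,o,p,(Rs*Ro.from_euler("x",180,degrees=True)).as_euler("xyz",degrees=True))
e=(Rs*Ro.from_euler("x",180,degrees=True)).as_euler("xyz",degrees=True)
plan([(*p,*e,13)],2)
E
```

```text
[0.54550376 0.1285316  0.15660254] [0.44370399 0.1078202  0.22481429] [0.42895564 0.10481962 0.21694139] [180.   15.   11.5]
[[-0.7,-1.1,0.3,0,-1.2,0,2],[-0.7,-1.1,0.3,0,-1.1,0,2],[-0.7,-1.1,0.3,0,-1.2,-0.1,2],[-0.7,-1.1,0.3,0,-1.1,0,2],[-0.7,-1.1,0.3,0,-1.2,-0.1,2],[-0.7,-1.1,0.3,0,-1.1,0,2],[-0.7,-1.1,0.3,0,-1.2,-0.1,2],[-0.7,-1.1,0.3,0,-1.1,0,2]]
[[-0.7,-1.1,0.4,0,-1.2,-0.1,2],[-0.7,-1.1,0.4,0,-1.1,0,2],[-0.7,-1,0.4,0,-1.2,-0.1,2],[-0.7,-1.1,0.4,0,-1.1,0,2],[-0.6,-1.1,0.4,-0.1,-1.2,0,2]]
[0.4289 0.1053 0.2167] [179.9  15.   11.4]
```

arm_command:
  deltas:
    - [-0.7,-1.1,0.3,0,-1.2,0,2]
    - [-0.7,-1.1,0.3,0,-1.1,0,2]
    - [-0.7,-1.1,0.3,0,-1.2,-0.1,2]
    - [-0.7,-1.1,0.3,0,-1.1,0,2]
    - [-0.7,-1.1,0.3,0,-1.2,-0.1,2]
    - [-0.7,-1.1,0.3,0,-1.1,0,2]
    - [-0.7,-1.1,0.3,0,-1.2,-0.1,2]
    - [-0.7,-1.1,0.3,0,-1.1,0,2]

```text
t: 8.35
ee_pos: [0.4755, 0.0614, 0.2292]
tcp_rot: [-180.0, 9.3, 11.3]
wrist_force: [0.2, -0.2, -2.1]
grip_width: 0.395
gripper_force: 60.3
```

arm_command:
  deltas:
    - [-0.7,-1.1,0.4,0,-1.2,-0.1,2]
    - [-0.7,-1.1,0.4,0,-1.1,0,2]
    - [-0.7,-1,0.4,0,-1.2,-0.1,2]
    - [-0.7,-1.1,0.4,0,-1.1,0,2]
    - [-0.6,-1.1,0.4,0,-1.2,0,2]
    - [0,0,0,0,0,0,2]
    - [0,0,0,0,0,0,2]
    - [0,0,0,0,0,0,2]

```text
t: 9.15
ee_pos: [0.4294, 0.1058, 0.2167]
tcp_rot: [-180.0, 15.0, 11.5]
wrist_force: [-0.2, 0.6, -1.6]
grip_width: 0.387
gripper_force: 60.3
```

```bash
python3 - <<'E'
from bench import sensors, snapshot
import pickle
from h import *
from scipy.spatial.transform import Rotation as Ro
st=sensors.state(); print(st["t"],st["ee_pos"],st["tcp_rot"],st["gripper_force"])
R=Ro.from_euler("xyz",st["tcp_rot"],degrees=True)*Ro.from_euler("x",180,degrees=True); lens=st["ee_pos"]+R.apply([.1305,0,.0115-.039])
d=np.array([.5945,.1385,.07])-lens; Q=R*Ro.from_euler("y",45,degrees=True); print("label in lens",Q.apply(d,inverse=True))
w=snapshot("wrist");s=snapshot("scene"); m=np.zeros((600,800,3),np.uint8)
m[:300,:400]=cv2.resize(w["image"],(400,300)); m[300:,:400]=cv2.resize(snapshot("top")["image"],(400,300)); m[:600,400:]=cv2.resize(s["image"][90:270,240:360],(400,600)); cv2.imwrite("pics/scan.png",m[:,:,::-1])
E
```

```text
9.15 [0.42943675 0.10583412 0.21672455] [-179.95556373   14.95548425   11.4942478 ] 60.290257930755615
label in lens [ 0.09953106 -0.00095758 -0.00063857]
```

View pics/scan.png

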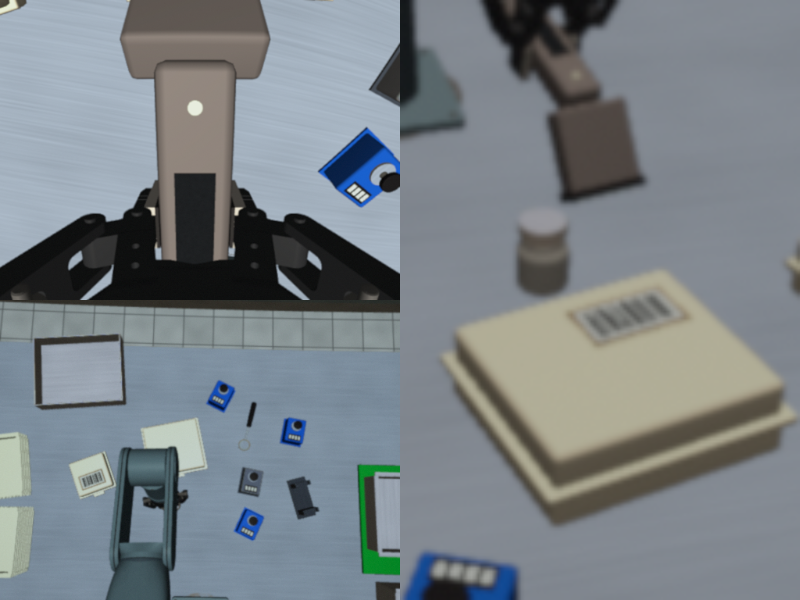

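The scanner head at (600,150) in the right-hand panel looks down at the label at (630,313), and the computed offset is under 1 mm. I'll hold for over 2 s.

arm_command:
  deltas:
    - [0,0,0,0,0,0,2]
    - [0,0,0,0,0,0,2]
    - [0,0,0,0,0,0,2]
    - [0,0,0,0,0,0,2]
    - [0,0,0,0,0,0,2]
    - [0,0,0,0,0,0,2]
    - [0,0,0,0,0,0,2]
    - [0,0,0,0,0,0,2]

```text
t: 10.1
ee_pos: [0.429, 0.1061, 0.2165]
tcp_rot: [-179.9, 15.0, 11.5]
wrist_force: [0.1, 0.0, -1.8]
grip_width: 0.393
gripper_force: 60.3
```

arm_command:
  deltas:
    - [0,0,0,0,0,0,2]
    - [0,0,0,0,0,0,2]
    - [0,0,0,0,0,0,2]
    - [0,0,0,0,0,0,2]
    - [0,0,0,0,0,0,2]
    - [0,0,0,0,0,0,2]
    - [0,0,0,0,0,0,2]
    - [0,0,0,0,0,0,2]

```text
t: 10.9
ee_pos: [0.429, 0.1061, 0.2166]
tcp_rot: [-179.9, 15.0, 11.5]
wrist_force: [0.1, 0.3, -1.8]
grip_width: 0.392
gripper_force: 60.3
```

arm_command:
  deltas:
    - [0,0,0,0,0,0,2]
    - [0,0,0,0,0,0,2]
    - [0,0,0,0,0,0,2]
    - [0,0,0,0,0,0,2]
    - [0,0,0,0,0,0,2]
    - [0,0,0,0,0,0,2]
    - [0,0,0,0,0,0,2]
    - [0,0,0,0,0,0,2]

```text
t: 11.7
ee_pos: [0.429, 0.106, 0.2166]
tcp_rot: [-179.9, 15.0, 11.5]
wrist_force: [0.9, -0.1, -2.4]
grip_width: 0.393
gripper_force: 60.3
```

```bash
python3 - <<'E'
from plan import plan
plan([(.48,0.02,.25,180,8,13,8),(.4672,-.3747,.25,180,0,16.4,14)],2)
E
```

```text
[[0.3,1.2,-0.5,0,0.9,-0.2,2],[0.3,1.2,-0.5,-0.1,0.9,-0.2,2],[0.3,1.2,-0.5,0,0.9,-0.2,2],[0.3,1.2,-0.5,-0.1,0.9,-0.2,2],[0.3,1.2,-0.5,0,0.8,-0.2,2],[0.3,1.2,-0.5,-0.1,0.9,-0.2,2],[0.3,1.1,-0.5,0,0.8,-0.1,2],[0.3,1.2,-0.4,-0.1,0.9,-0.2,2]]
[[-0.7,2.7,0.1,0,0.6,-0.2,2],[-0.7,2.7,0.1,0,0.6,-0.2,2],[-0.7,2.7,0.1,0,0.6,-0.2,2],[-0.8,2.7,0.1,0,0.6,-0.3,2],[-0.8,2.7,0.1,0,0.6,-0.2,2],[-0.8,2.7,0.1,0,0.6,-0.3,2],[-0.8,2.7,0,0,0.5,-0.2,2],[-0.8,2.7,0,0,0.6,-0.3,2]]
[[-0.8,2.7,0,0,0.5,-0.2,2],[-0.8,2.7,0,0,0.6,-0.3,2],[-0.8,2.7,0,0,0.5,-0.2,2],[-0.9,2.7,0,-0.1,0.6,-0.3,2],[-0.8,2.7,0,0,0.5,-0.2,2],[-0.9,2.8,0.1,-0.1,0.6,-0.3,2]]
[ 0.4673 -0.3751  0.2499] [180.   -0.   16.4]
```

arm_command:
  deltas:
    - [0.3,1.2,-0.5,0,0.9,-0.2,2]
    - [0.3,1.2,-0.5,-0.1,0.9,-0.2,2]
    - [0.3,1.2,-0.5,0,0.9,-0.2,2]
    - [0.3,1.2,-0.5,-0.1,0.9,-0.2,2]
    - [0.3,1.2,-0.5,0,0.8,-0.2,2]
    - [0.3,1.2,-0.5,-0.1,0.9,-0.2,2]
    - [0.3,1.1,-0.5,0,0.8,-0.1,2]
    - [0.3,1.2,-0.4,-0.1,0.9,-0.2,2]

```text
t: 12.5
ee_pos: [0.4805, 0.0189, 0.2501]
tcp_rot: [180.0, 7.9, 13.0]
wrist_force: [-0.2, 0.1, -1.3]
grip_width: 0.391
gripper_force: 60.3
```

arm_command:
  deltas:
    - [-0.7,2.7,0.1,0,0.6,-0.2,2]
    - [-0.7,2.7,0.1,0,0.6,-0.2,2]
    - [-0.7,2.7,0.1,0,0.6,-0.2,2]
    - [-0.8,2.7,0.1,0,0.6,-0.3,2]
    - [-0.8,2.7,0.1,0,0.6,-0.2,2]
    - [-0.8,2.7,0.1,0,0.6,-0.3,2]
    - [-0.8,2.7,0,0,0.5,-0.2,2]
    - [-0.8,2.7,0,0,0.6,-0.3,2]

```text
t: 13.3
ee_pos: [0.4716, -0.2062, 0.2497]
tcp_rot: [-179.9, 3.3, 14.9]
wrist_force: [0.8, 0.6, -2.2]
grip_width: 0.394
gripper_force: 60.3
```

arm_command:
  deltas:
    - [-0.8,2.7,0,0,0.5,-0.2,2]
    - [-0.8,2.7,0,0,0.6,-0.3,2]
    - [-0.8,2.7,0,0,0.5,-0.2,2]
    - [-0.9,2.7,0,-0.1,0.6,-0.3,2]
    - [-0.8,2.7,0,0,0.5,-0.2,2]
    - [-0.9,2.8,0.1,-0.1,0.6,-0.3,2]
    - [0,0,0,0,0,0,2]
    - [0,0,0,0,0,0,2]

```text
t: 14.1
ee_pos: [0.4667, -0.3757, 0.2494]
tcp_rot: [-179.9, 0.0, 16.3]
wrist_force: [-0.1, 1.1, -1.2]
grip_width: 0.392
gripper_force: 60.5
```

```bash
python3 - <<'E'
from plan import plan
from bench import sensors, snapshot
from h import *
from scipy.spatial.transform import Rotation as Ro
st=sensors.state(); print(st["t"],st["ee_pos"],st["tcp_rot"])
s=snapshot("wrist"); C=cloud(s); R=Ro.from_euler("xyz",st["tcp_rot"],degrees=True)
for v in (110,150,190): print(v,R.apply(np.median(C[v:v+10,210:290],0)-st["ee_pos"],inverse=True)[[2,40,77]].round(4).tolist())
plan([(.4672,-.3747,.1,180,0,16.4,6),(.4672,-.3747,.057,180,0,16.4,5)],2)
E
```

```text
14.1 [ 0.46672704 -0.37573403  0.24940207] [-1.79936934e+02  7.64368215e-03  1.63389504e+01]
110 [[0.0629, -0.0124, -0.04], [0.0628, -0.0006, -0.0403], [0.0629, 0.0108, -0.0398]]
150 [[0.0504, -0.0128, -0.0407], [0.0504, -0.0006, -0.04], [0.0505, 0.0111, -0.0401]]
190 [[0.0369, -0.0132, -0.0398], [0.0375, -0.0006, -0.0405], [0.037, 0.0116, -0.04]]
[[0,0,2.5,0,0,0,2],[0,0,2.5,0,0,0,2],[0,0,2.5,0,0,0,2],[0,0,2.5,0,0,0,2],[0,0,2.5,0,0,0,2],[0,0,2.5,-0.1,0,0,2],[0,0,0.9,0,0,0,2],[0,0,0.8,0,0,0,2]]
[[0,0,0.9,0,0,0,2],[0,0,0.8,0,0,0,2],[0,0,0.9,0,0,0,2]]
[ 0.4669 -0.3747  0.0566] [180.    0.   16.4]
```

arm_command:
  deltas:
    - [0,0,2.5,0,0,0,2]
    - [0,0,2.5,0,0,0,2]
    - [0,0,2.5,0,0,0,2]
    - [0,0,2.5,0,0,0,2]
    - [0,0,2.5,0,0,0,2]
    - [0,0,2,0,0,0,2]
    - [0,0,0,0,0,0,2]
    - [0,0,0,0,0,0,2]

```text
t: 14.95
ee_pos: [0.4677, -0.3743, 0.1054]
tcp_rot: [-180.0, -0.0, 16.5]
wrist_force: [0.7, -0.7, -1.7]
grip_width: 0.391
gripper_force: 60.5
```

arm_command:
  deltas:
    - [0,0,0.9,0,0,0,2]
    - [0,0,0.9,0,0,0,2]
    - [0,0,0.9,0,0,0,2]
    - [0,0,0.8,0,0,0,2]
    - [0,0,0.8,0,0,0,2]
    - [0,0,0,0,0,0,2]
    - [0,0,0,0,0,0,2]

```text
t: 15.65
ee_pos: [0.4673, -0.375, 0.0616]
tcp_rot: [-180.0, 0.0, 16.4]
wrist_force: [-0.8, 0.4, -1.6]
grip_width: 0.389
gripper_force: 60.5
```

arm_command:
  deltas:
    - [0,0,0.3,0,0,0,2]
    - [0,0,0.2,0,0,0,2]
    - [0,0,0.2,0,0,0,2]
    - [0,0,0,0,0,0,2]
    - [0,0,0,0,0,0,2]

```text
t: 16.15
ee_pos: [0.4674, -0.375, 0.0549]
tcp_rot: [180.0, -0.0, 16.4]
wrist_force: [-0.3, -0.1, -2.2]
grip_width: 0.389
gripper_force: 60.5
```

arm_command:
  deltas:
    - [0,0,0.1,0,0,0,2]
    - [0,0,0,0,0,0,2]

```text
t: 16.35
ee_pos: [0.4674, -0.3751, 0.0539]
tcp_rot: [180.0, -0.0, 16.4]
wrist_force: [0.4, 0.2, -2.7]
grip_width: 0.388
gripper_force: 60.5
```

arm_command:
  deltas:
    - [0,0,0.1,0,0,0,2]
    - [0,0,0,0,0,0,2]

```text
t: 16.55
ee_pos: [0.4674, -0.3751, 0.0538]
tcp_rot: [180.0, -0.0, 16.4]
wrist_force: [-0.9, 2.2, 4.5]
grip_width: 0.387
gripper_force: 61.3
```

Contact is at the original height. I'll open the fingers gently, then go up and look.

arm_command:
  deltas:
    - [0,0,0,0,0,0,3.6]
    - [0,0,0,0,0,0,4]
    - [0,0,0,0,0,0,4.8]
    - [0,0,0,0,0,0,6]
    - [0,0,0,0,0,0,7]
    - [0,0,0,0,0,0,7]
    - [0,0,0,0,0,0,7]

```text
t: 17.25
ee_pos: [0.4674, -0.375, 0.0529]
tcp_rot: [180.0, -0.0, 16.4]
wrist_force: [-1.1, -0.0, -0.2]
grip_width: 0.821
gripper_force: 0.0
```

arm_command:
  deltas:
    - [0,0,-1,0,0,0,7]
    - [0,0,-2,0,0,0,7]
    - [0,0,-2.5,0,0,0,7]
    - [0,0,-2.5,0,0,0,7]
    - [0,0,-2.7,0,0,0,7]
    - [0,0,0,0,0,0,7]
    - [0,0,0,0,0,0,7]
    - [0,0,0,0,0,0,7]

```text
t: 18.05
ee_pos: [0.4668, -0.3745, 0.1591]
tcp_rot: [-179.9, 0.0, 16.4]
wrist_force: [-0.7, 1.0, -0.3]
grip_width: 0.817
gripper_force: 0.0
```

```bash
python3 - <<'E'
from bench import sensors, snapshot
import pickle
from handle import *
st=sensors.state(); print(st["t"],st["ee_pos"],st["tcp_rot"])
s=snapshot("wrist"); pickle.dump(s,open("w4.pkl","wb")); cv2.imwrite("pics/w4.png",s["image"][:,:,::-1])
handle(s,.093,(130,270),(222,290))
C=cloud(s)
for v in (140,175,260): print(v,np.median(C[v:v+8,238:268,2]))
E
```

```text
18.05 [ 0.4668468  -0.37446011  0.15912178] [-1.79915514e+02  3.06782748e-02  1.64215903e+01]
each [np.float32(16.373587), np.float32(16.352135)] yaw 16.362862 centre [ 0.46955688 -0.37363683] width 0.03215281153967997 vt 286.5 tail [ 0.40637832 -0.39023394  0.093     ]
origin [ 0.47886846 -0.37090284] grip [ 0.4673545  -0.37428348]
140 0.09420904074811833
175 0.0946616700019708
260 0.09404012219725104
```

View pics/w4.png

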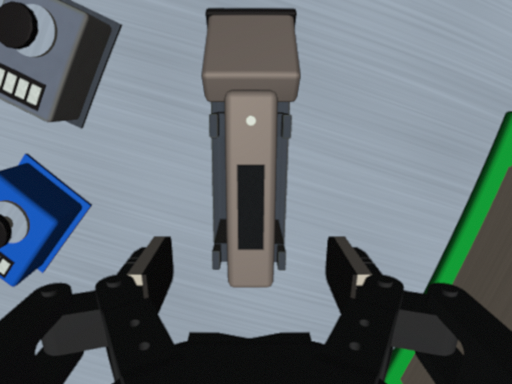

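The scanner is back in both forks, within 1 mm and level, with its dot at (251,121). Next is the plunger.

```bash
python3 - <<'E'
import pickle
from h import *
from plan import plan
a=pickle.load(open("w1.pkl","rb")); s=pickle.load(open("w2.pkl","rb"))
m=(s["image"][0:60,0:60].max(2)<50).astype(np.uint8); n,l,st,c=cv2.connectedComponentsWithStats(m); i=1+np.argmax(st[1:,4]); print(st[i],c[i])
print(tri(a,[[88.2,41.1]],s,[c[i]]),plane(s,[c[i]],.076))
plan([(.4672,-.3747,.2,180,0,16.4,2),(.5377,-.1855,.2,180,0,16.4,8),(.5377,-.1855,.1,180,0,16.4,4)],0)
E
```

```text
[   0    7   44   46 1548] [21.73966408 29.42700258]
[[ 0.5382928  -0.18429888  0.07393857  0.00142331]] [[ 0.53893678 -0.18570758  0.076     ]]
[[0,0,-2.1,-0.1,0,0,0],[0,0,-2,0,0,0,0],[1.5,-2,0,0,0,0,0],[1.5,-2,0,0,0,0,0],[1.5,-2,0,0,0,0,0],[1.5,-2,0,0,0,0,0],[1.5,-2,0,0,0,0,0],[1.5,-2,0,0,0,0,0]]
[[1.6,-2.1,0,0,0,0,0],[1.5,-2,0,0,0,0,0],[0,0,2.5,0,0,0,0],[0,0,2.5,0,0,0,0],[0,0,2.5,0,0,0,0],[0,0,2.5,0,0,0,0]]
[ 0.5373 -0.1858  0.0997] [-180.     0.    16.4]
```

arm_command:
  deltas:
    - [0,0,-2.1,0,0,0,0]
    - [0,0,-2,0,0,0,0]
    - [1.5,-2,0,0,0,0,0]
    - [1.5,-2,0,0,0,0,0]
    - [1.5,-2,0,0,0,0,0]
    - [1.5,-2,0,0,0,0,0]
    - [1.5,-2,0,0,0,0,0]
    - [1.5,-2,0,0,0,0,0]

```text
t: 18.9
ee_pos: [0.5194, -0.2332, 0.1996]
tcp_rot: [-179.9, 0.1, 16.4]
wrist_force: [1.3, -0.2, -0.1]
grip_width: 0.0
gripper_force: 0.0
```

arm_command:
  deltas:
    - [1.6,-2,0,0,0,0,0]
    - [1.6,-2,0,0,0,0,0]
    - [0,0,2.5,0,0,0,0]
    - [0,0,2.5,0,0,0,0]
    - [0,0,2.5,0,0,0,0]
    - [0,0,2.5,0,0,0,0]
    - [0,0,0,0,0,0,0]
    - [0,0,0,0,0,0,0]

```text
t: 19.7
ee_pos: [0.5386, -0.1868, 0.1002]
tcp_rot: [-179.9, 0.1, 16.4]
wrist_force: [0.4, -0.2, 0.4]
grip_width: -0.002
gripper_force: 0.0
```

```bash
python3 - <<'E'
from bench import sensors, snapshot
import cv2,pickle
from h import *
st=sensors.state(); print(st["t"],st["ee_pos"],st["tcp_rot"])
m=np.zeros((600,800,3),np.uint8)
s=snapshot("scene"); t=snapshot("top")
m[:,:400]=cv2.resize(s["image"][125:230,140:210],(400,600)); m[:300,400:]=cv2.resize(t["image"][180:270,280:400],(400,300))
m[300:,400:]=cv2.resize(snapshot("wrist")["image"],(400,300))
cv2.imwrite("pics/cnt.png",m[:,:,::-1])
E
```

```text
19.7 [ 0.53862788 -0.18679022  0.10021175] [-1.79898520e+02  8.76134784e-02  1.64208688e+01]
```

View pics/cnt.png

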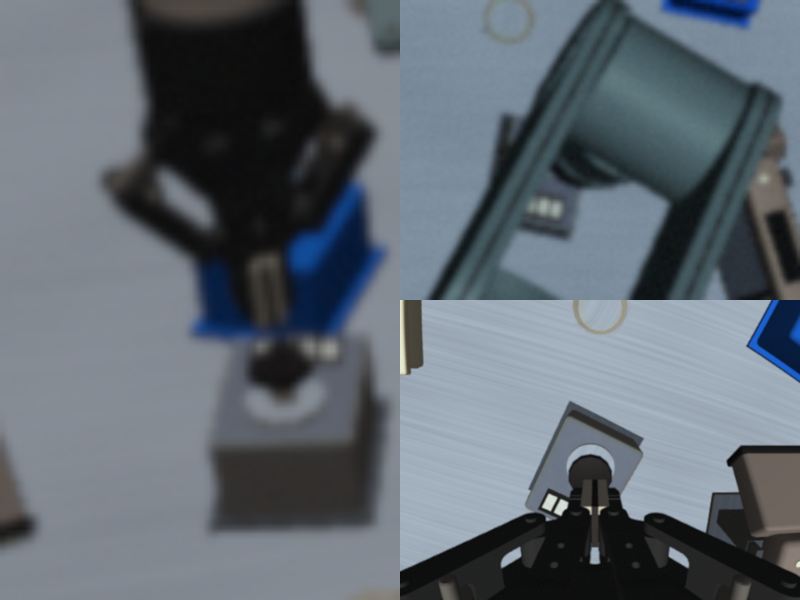

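The closed fingertips (266,320 in the left panel) are right above the grey counter's cap (275,365). I'll press in small steps.

arm_command:
  deltas:
    - [0,0,1,0,0,0,0]
    - [0,0,1,0,0,0,0]
    - [0,0,0.5,0,0,0,0]
    - [0,0,0.4,0,0,0,0]
    - [0,0,0.3,0,0,0,0]
    - [0,0,0,0,0,0,0]

```text
t: 20.45
ee_pos: [0.5387, -0.1868, 0.0687]
tcp_rot: [-180.0, 0.0, 16.4]
wrist_force: [-2.6, 1.4, 5.7]
grip_width: -0.0
gripper_force: 2.5
```

arm_command:
  deltas:
    - [0,0,0.2,0,0,0,0]
    - [0,0,0,0,0,0,0]
    - [0,0,0.1,0,0,0,0]
    - [0,0,0,0,0,0,0]

```text
t: 20.85
ee_pos: [0.5388, -0.1869, 0.0663]
tcp_rot: [-180.0, 0.0, 16.4]
wrist_force: [-3.5, 1.8, 5.5]
grip_width: -0.004
gripper_force: 3.1
```

arm_command:
  deltas:
    - [0,0,0.1,0,0,0,0]
    - [0,0,0.1,0,0,0,0]
    - [0,0,0,0,0,0,0]
    - [0,0,0,0,0,0,0]

```text
t: 21.25
ee_pos: [0.5388, -0.1869, 0.0645]
tcp_rot: [-180.0, 0.0, 16.4]
wrist_force: [-2.9, 1.5, 6.2]
grip_width: 0.001
gripper_force: 3.5
```

arm_command:
  deltas:
    - [0,0,0.1,0,0,0,0]
    - [0,0,0,0,0,0,0]
    - [0,0,0,0,0,0,0]

```text
t: 21.55
ee_pos: [0.5389, -0.1869, 0.064]
tcp_rot: [180.0, 0.0, 16.4]
wrist_force: [-4.6, 2.7, 10.2]
grip_width: -0.001
gripper_force: 5.2
```

arm_command:
  deltas:
    - [0,0,0.1,0,0,0,0]
    - [0,0,0,0,0,0,0]
    - [0,0,0,0,0,0,0]

```text
t: 21.85
ee_pos: [0.5389, -0.187, 0.0639]
tcp_rot: [180.0, -0.0, 16.4]
wrist_force: [-6.7, 3.1, 17.0]
grip_width: 0.004
gripper_force: 8.5
```

The plunger has bottomed at 64 mm, with force rising against the stop. I'll lift off and check.

arm_command:
  deltas:
    - [0,0,-0.5,0,0,0,0]
    - [0,0,-1,0,0,0,0]
    - [0,0,-3,0,0,0,0]
    - [0,0,-4,0,0,0,0]
    - [0,0,-4,0,0,0,0]
    - [0,0,-4,0,0,0,0]
    - [0,0,0,0,0,0,0]
    - [0,0,0,0,0,0,0]

```text
t: 22.65
ee_pos: [0.5398, -0.1874, 0.2282]
tcp_rot: [179.9, -0.1, 16.4]
wrist_force: [0.2, 0.3, -1.0]
grip_width: -0.0
gripper_force: 0.0
```

```bash
python3 - <<'E'
from bench import sensors, snapshot
from h import *
st=sensors.state(); print(st["t"],st["ee_pos"],st["wrist_force"])
s=snapshot("wrist"); C=cloud(s)
P=C[(abs(C[...,0]-.538)<.008)&(abs(C[...,1]+.186)<.008)&(C[...,2]<.1)]; print("cap",len(P),np.median(P[:,2]))
P=C[(abs(C[...,2]-.093)<.005)&(C[...,1]<-.33)&(C[...,0]<.53)]; print("scanner",len(P),P.mean(0) if len(P) else "")
t=snapshot("scene"); C=cloud(t); P=C[(abs(C[...,2]-.093)<.004)&(C[...,0]>.35)&(C[...,0]<.52)&(C[...,1]<-.3)&(C[...,1]>-.45)]; print("scene handle",P.mean(0),len(P))
E
```

```text
22.65 [ 0.53983021 -0.18743277  0.22820876] [ 0.2334847   0.29040179 -0.98769109]
cap 290 0.07706159101399271
scanner 2122 [ 0.49778305 -0.36269956  0.09382429]
scene handle [ 0.46972131 -0.37388604  0.09299082] 250
```

The cap is up again at 77 mm and the scanner is where it started, so I'm handing in.

```bash
python3 -c "
from bench import order
print(order.finish_job())"
```

```text
the job is handed in; nothing more can be done
None
```

I've handed the job in, and by my own measurements every step was met: the label was held in aim for over 2 s, the scanner is back in both forks within about 1 mm, and the grey counter's plunger was pressed to its stop and sprang up. The hand-in returned no verdict.

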